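# Hold a reader cover in the squaring jig with a push shoe

### The arm

A 7-joint arm with a two-finger parallel gripper is mounted at the origin on the work surface. World frame = base frame: x ahead of the robot, y to its left, z up, the work surface at z = 0. Lengths are in m, angles in rad, forces in N, time in s.
With the tool pointing down it reaches from about 0.425 to 1.025 m from the base axis. Payload 9.4 kg.
Tool frame: the origin (TCP) lies at the very end of the fingers, on their centre line; the grasp point (between the pads) lies 19 mm behind it (bot.pinch_z is the distance from the TCP to the grasp point, in m); z points along the fingers, y is the direction in which the jaws open and shut (so a half turn about z gives the same grasp; the last joint's range is limited). The gripper opens to 85 mm and grips with 20 to 120 N. Pads are 22 mm wide; open, the fingers measure 114 mm over their backs; the gripper's body (76 mm by 85 mm) begins 54 mm behind the grasp point. The pads swing forward as they close: fully open they stand 13 mm farther back than shut.
Start: joints at [1.091, 0.599, -0.003, 1.599, 0.002, 0.943, -0.08], TCP at [0.284, -0.667, 0.231] pointing down, gripper open.
Joint ranges: [-2.57, 2.57], [-0.35, 1.97], [-1.29, 1.29], [0.11, 2.56], [-1.05, 4.19], [0.11, 1.86], [-2.63, 2.63]. Speed limits (rad/s): [2.22, 2.22, 3.01, 3.01, 3.14, 3.14, 3.14].

### API

Orientations are given as a unit quaternion [x, y, z, w].
In Python, from workcell import bot gives the robot as it stands.
- The arm moves only by the tool arm_command, never from a script. Its argument "plan" is a list of rows, each a list of 7 numbers: the shift along the tool's x, y, z each as a share of 50 cm, from -1 to 1, then the turn, a rotation vector about the tool's x, y, z each as a share of 45 degrees, from -1 to 1, then the gripper's target within -1 to 1 (shut at 1, half-way at 0, fully open at -1). In form: [[x, y, z, rx, ry, rz, claw], ...]. A call has 1 to 8 rows; each row shifts and turns the pose as measured when the row begins, along the tool's axes as they then stand; what a row does not reach is not made up. A row lasts 1/12 s, in which the tool goes at most 41.7 mm and 7.16 degrees, less where a joint would pass 70% of its speed; a pose out of reach is approached as far as the arm can. A call with a number of a shift or a turn outside -1 to 1 is refused whole. A call with a gripper value outside its range is refused whole. The fingers move at their own pace and stop on an object; the grip force is fixed at half the most. Time passes only in rows, so rows that do not move let the fingers close. It gives the time, the measured TCP pose, the force and the opening at its end, in the units of the state.
- bot.sense(): the state, without advancing time (a new reading comes with each control period).
- bot.camera(name): name is "side" or "top" or "wrist"; returns the picture (480x640x3 uint8, blue, green, red); there is no depth.
- bot.get_calibration(name): a dict with "fx", "fy", "cx", "cy" (pixels), "cam_to_world" (4x4, takes a point from camera to world coordinates). Camera axes: x right, y down, z forward; pixel columns grow to the right and rows downward; lengths in m; the calibration is good to about 2 mm. A picture is of the moment at which its call begins: read the wrist's pose just before it. get_calibration takes no time and is no camera call; for the wrist camera it gives the pose at the moment of the call.
- bot.job_done(): hands the job in, once; it reports no verdict.
The state is a dict: "t": time; "qpos": joint angles; "qvel": joint speeds; "joint_efforts": joint torques, N m; "position": TCP position; "orientation": TCP orientation; "force": force on the tool from outside, world axes, zero at the start; "torque": the same for the moment, N m; "grip_width": finger opening in m.
Only numpy, scipy, OpenCV 4.12 (cv2) and the standard library are available. Lean on these libraries where they do the work, as an engineer would, in place of code of your own. Each camera call takes 0.05 s, during which the arm holds its last target.

### The job

Lift the wooden push shoe by its handle up and off its hook. Using only the shoe, not the bare gripper, on the cover, push the cream reader cover up to the steel fence of the squaring jig until its long edge sits flush, then hold it there with one firm but moderate diagonal push, down onto the bed and into the fence at once. Finish while still gripping the shoe and keeping up this push, with the other things on the desk left where they were.

Things in the scene. Friction and masses are not known exactly. Their poses are not given: they have to be found in the camera images.
- shoe: wooden push shoe, 180 g (sizes in mm), hung on the hook. Origin: centre of its sole's underside; x to the nose (pushing direction), z up. Sole block 70 (x) by 60 (y) by 16 high, its nose slotted (20 wide, 25 deep) to pass the hook. At the rear a heel lip, 60 wide, hangs 15 below the sole from x = -35 to -23: the sole lies on the work while the lip's front pushes the work's rear edge
- shoe_handle (a point): grip point on the shoe's upright handle, 40 mm above the sole's underside and 13 behind the shoe's origin (x = -13, y = 0, z = 40 in its frame). The handle is 34 (x) by 24 (y) and runs from z = 16 to 76: grip it across y from above
- shoe_eye (a point): centre of the flat steel eye on the shoe (x = 22, z = 43 in its frame; 6 mm thick, 24 wide, from x = 5 to 33, opening 14 by 14) that sits over the hook's upturned pin; the pin stands 16 above the eye, and the shoe lifts straight up off it
- stand: dark steel hook stand, fixed (mm). Origin: centre of the underside of its 110 (x) by 100 (y) base, 10 thick. Its upright, 50 wide, 138 tall, front face at x = 15, bears a hook reaching to -x with an upturned pin 9 thick at x = 4.5, top 132 above the table. The shoe hangs before the upright, nose touching it, x axes parallel, sole 70 above the table
- cover: cream plastic reader cover, a flat slab-shaped shell 70 (x) by 110 (y) by 26 mm high, about 160 g, with a smoky window and a slot in its flat top, lying loose on the jig's bed, 10 to 50 away from the fence and a little askew. Origin: centre of its underside, z up. A firm push is some 10 N down and 10 N into the fence, kept up (bed and fence are rigid); it cracks above 60 N
- bed: aluminium bed of the squaring jig, fixed, 170 by 170 mm. Origin: on the table top under the jig's middle; x points to the fence, y runs along it. Its upper face is 14 above the table and reaches from x = -90 to the fence face at x = 60
- fence: steel fence of the jig, fixed at the far side of the bed, 170 long (y), 20 mm thick. Origin: middle of the foot of its working face, at the height of the bed's upper face; the face is the plane x = 0 and looks to -x (towards the cover); it rises 40 above the bed. The cover is flush when its origin is at x = -35 here and its axes are parallel to the fence's
- stylus: bystander: yellow plastic stylus, 130 mm long, lying on the desk; origin under its middle
- hinge_pin: bystander: nickel-plated hinge pin with a head, 70 long, 12 mm thick, lying on the desk; origin under its middle
- dome: bystander: smoky lamp dome, 72 across and 40 mm high; origin centre of its underside
- driver: bystander: screwdriver about 200 mm long, lying on the desk
- tape: bystander: paper roll, ring 68 across, 18 mm high; origin centre of its underside
- bracket: bystander: small aluminium angle bracket 60 by 40 by 33 mm high; origin under its middle
Not all that is in view belongs to the job. Leave any pink or turquoise look-alike of the stand alone.

How it is judged:
On the way, in this order (a step that is already met when the one before it is completed fails the run):
1. the shoe is held in the gripper and lifted clear above the hook's pin (contact force between the fingers and shoe above 2 N and contact force between shoe and stand below 0.2 N and z of shoe in the frame of stand above 0.088 m), for 0.2 s.
2. the shoe pushes the cover against fence and bed together (contact force between cover and fence above 2.5 N and contact force between cover and bed above 5 N and contact force between shoe and cover above 4 N), for 0.3 s.
At the end, for the whole second after the job is handed in: Gripper holds the shoe (over 2 N); shoe presses the cover (over 4 N), which bears on the fence (over 2.5 N) and bed (over 5 N), within 3 mm of the fence, 2 degrees of parallel and of flat, middle within 60 mm of the fence's middle, still; shoe touches no stand, bed or fence (all of step 2 and contact force between the fingers and shoe above 2 N and contact force between shoe and stand below 0.2 N and contact force between shoe and bed below 0.5 N and contact force between shoe and fence below 0.5 N and x of cover in the frame of fence above -0.038 m and y of cover in the frame of fence between -0.06 and 0.06 m and angle between the x axis of cover and the x axis of fence, either way round below 0.035 rad and angle between cover's own z axis and vertical below 0.035 rad and linear speed of cover below 0.02 m/s); the arm keeps its last pose, push and grip.
It fails at once if the cover is pressed with more than 60 N (contact force between shoe and cover above 60 N).
It fails at once if the gripper or arm touches the cover (contact force between any of the fingers, the arm and cover above 0.5 N).
It fails at once if a bystander is moved by more than 30 mm (distance of any of stylus, hinge_pin, dome, driver, tape, bracket from where it was at the start of the episode above 0.03 m).
It also fails if it takes over 48 s, if anything falls off the work surface, if the arm or the gripper's body presses on something with over 40 N, if the wrist force passes 120 N, or if a joint passes its speed limit or range.

## Working session

There is one attempt and no reset: what is moved stays moved. The work goes in short steps, Python scripts to look and compute and a tool call to move; the robot and the scene stay as the last step left them, time stands still between calls to the robot, and variables do not carry over. Pictures are saved under pics/ and viewed, and the job is handed in when it is done.

Besides the shell and the picture viewer there is one more tool, called after ">>>" by a JSON object that holds its "name" and its "arguments", one argument or row to a line. arm_command: Moves the arm, as the interface text tells. Shift numbers are shares of 50 cm and turn numbers shares of 45 degrees, none past 1 either way. Its arguments: {"type":"object","properties":{"plan":{"type":"array"}},"required":["plan"]}

```bash
mkdir -p pics; ls; python3 - <<'E'
from workcell import bot
import cv2,numpy as np
print(bot.sense())
for n in ["top","side","wrist"]:
    c=bot.get_calibration(n);print(n,c)
    cv2.imwrite(f"pics/{n}0.png",bot.camera(n))
E
```

```text
pics
{'t': 0.0, 'qpos': array([ 1.09129801,  0.60012593, -0.00255242,  1.60013657,  0.00184432,
        0.94288779, -0.07981282]), 'qvel': array([ 2.10034927e-03, -2.20803545e-04,  6.60084768e-04, -8.87622107e-05,
        6.25214520e-04,  1.56314679e-03,  4.58327149e-04]), 'joint_efforts': array([-1.00917798e-03, -7.76454949e+01,  1.56447183e+00, -2.58018619e+01,
        1.23686480e-02,  9.02797154e-03, -8.22701907e-06]), 'position': array([ 0.28399021, -0.66655176,  0.23041386]), 'orientation': array([ 9.79779416e-01,  2.00079211e-01, -2.39568792e-04, -7.40274438e-04]), 'force': array([-0.13217082,  1.05181456,  0.56224778]), 'torque': array([ 0.00250048, -0.04553082,  0.01031016]), 'grip_width': 0.08539370767461962}
top {'fx': 617.7120355306545, 'fy': 617.7120355306545, 'cx': 318.898330940127, 'cy': 242.03638418215067, 'cam_to_world': array([[-0.01604938, -0.99454756,  0.10304158,  0.41545614],
       [-0.9997913 ,  0.01726547,  0.01092089,  0.00336574],
       [-0.0126404 , -0.1028448 , -0.9946171 ,  1.56263002],
       [ 0.        ,  0.        ,  0.        ,  1.        ]])}
side {'fx': 587.6702043778422, 'fy': 587.6702043778422, 'cx': 320.4044942827036, 'cy': 247.59507093991604, 'cam_to_world': array([[ 0.98834554, -0.11232108,  0.1027476 ,  0.4051322 ],
       [-0.15194227, -0.68661681,  0.71096477, -1.16249686],
       [-0.0093081 , -0.71829056, -0.69568098,  1.23932347],
       [ 0.        ,  0.        ,  0.        ,  1.        ]])}
wrist {'fx': 393.9942895816731, 'fy': 393.9942895816731, 'cx': 316.85565619093944, 'cy': 241.52623484994888, 'cam_to_world': array([[ 3.91851128e-01, -8.84833260e-01, -2.52037290e-01,
         3.47375203e-01],
       [-9.20028539e-01, -3.76987626e-01, -1.06900972e-01,
        -6.39466937e-01],
       [-4.25404302e-04,  2.73770766e-01, -9.61794878e-01,
         3.73525624e-01],
       [ 0.00000000e+00,  0.00000000e+00,  0.00000000e+00,
         1.00000000e+00]])}
```

View pics/top0.png

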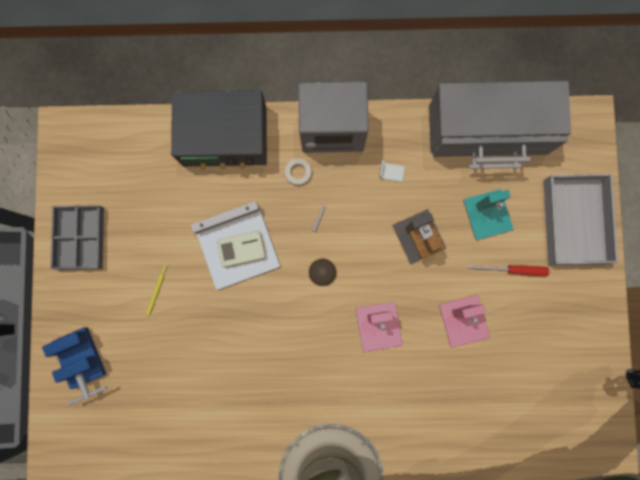

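View pics/side0.png

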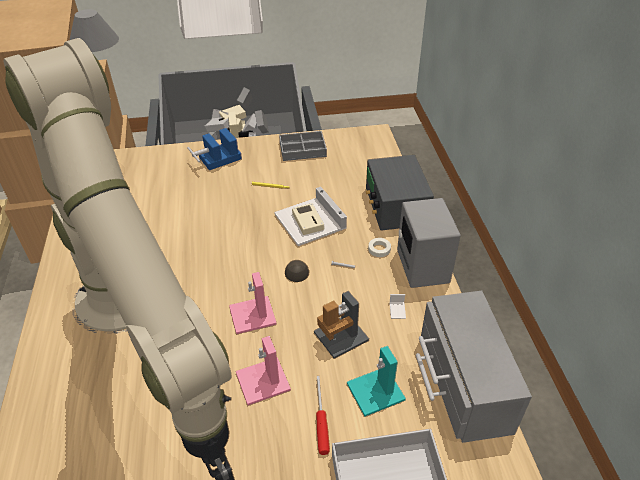

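View pics/wrist0.png

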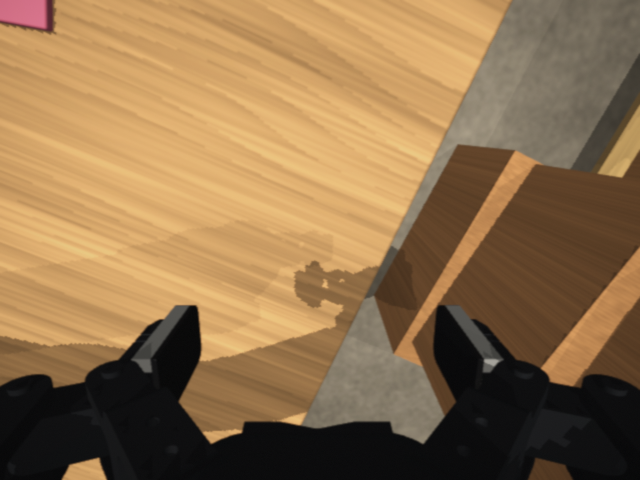

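Top view: the dark stand with the brown shoe is at (420,237). The look-alikes are pink stands at (379,326) and (465,320) and a turquoise one at (489,214), none with a shoe. The cover lies at (242,250) on the jig, with the fence at (225,217). I choose the dark stand and will check it in a close crop.

```bash
python3 - <<'E'
import cv2,numpy as np
t=cv2.imread("pics/top0.png");s=cv2.imread("pics/side0.png")
a=cv2.resize(t[200:275,385:460],(400,400),interpolation=cv2.INTER_CUBIC)
b=cv2.resize(s[280:365,305:390],(400,400),interpolation=cv2.INTER_CUBIC)
c=cv2.resize(t[195:295,185:285],(400,400),interpolation=cv2.INTER_CUBIC)
cv2.imwrite("pics/crop1.png",np.hstack([a,b]))
cv2.imwrite("pics/crop2.png",c)
E
```

```text
(no output)
```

View pics/crop1.png

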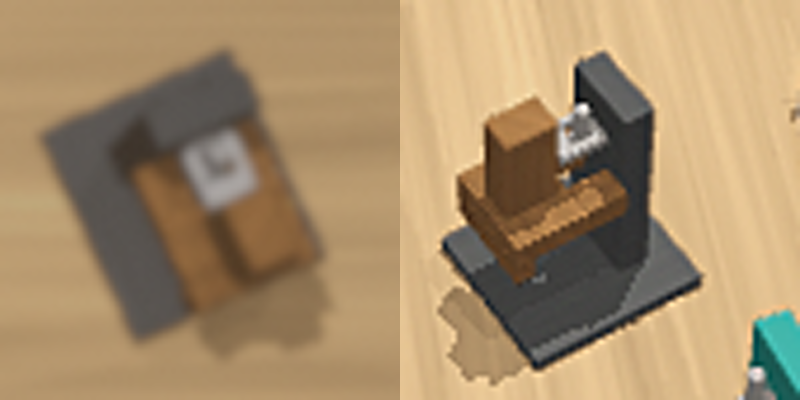

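View pics/crop2.png

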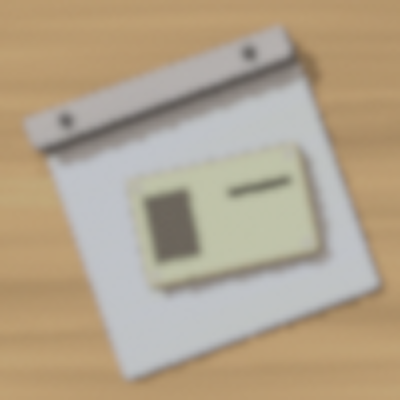

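The close crop confirms a brown shoe hanging on the dark stand. Next I measure positions.

```bash
cat > h.py <<'E'
import numpy as np,cv2
from workcell import bot
def ray(cal,uv,z):
    T=np.array(cal['cam_to_world']);uv=np.atleast_2d(uv).astype(float)
    d=np.c_[(uv[:,0]-cal['cx'])/cal['fx'],(uv[:,1]-cal['cy'])/cal['fy'],np.ones(len(uv))]@T[:3,:3].T
    return (T[:3,3]+d*((z-T[2,3])/d[:,2])[:,None])
def proj(cal,P):
    T=np.array(cal['cam_to_world']);p=(np.atleast_2d(P)-T[:3,3])@T[:3,:3]
    return np.c_[cal['fx']*p[:,0]/p[:,2]+cal['cx'],cal['fy']*p[:,1]/p[:,2]+cal['cy']]
E
python3 - <<'E'
from h import *
c=bot.get_calibration("top");t=cv2.imread("pics/top0.png")
k=.1875
cr=lambda x,y:(385+x*k,200+y*k)
P=ray(c,[cr(40,133),cr(228,52),cr(137,340)],.01);print("base",P, np.linalg.norm(P[1]-P[0]),np.linalg.norm(P[2]-P[0]))
e=P[1]-P[0];f=P[0]-P[2];print(np.degrees(np.arctan2(e[1],e[0]))+90,np.degrees(np.arctan2(f[1],f[0])),"ctr",(P[1]+P[2])/2)
# cover
hsv=cv2.cvtColor(t,cv2.COLOR_BGR2HSV)
print("cover hsv",hsv[258,260-0],hsv[245,245],hsv[260,215],"brown",hsv[250,440])
m=((hsv[...,0]>20)&(hsv[...,0]<40)&(hsv[...,1]>25)&(hsv[...,2]>150)).astype('u1')
M=np.zeros_like(m);M[225:275,210:270]=m[225:275,210:270]
cn=max(cv2.findContours(M,0,2)[0],key=cv2.contourArea)
r=cv2.minAreaRect(cn);print(r);B=ray(c,cv2.boxPoints(r),.04);print(B,B.mean(0))
for i in range(4):
    d=B[(i+1)%4]-B[i];print(np.linalg.norm(d),np.degrees(np.arctan2(d[1],d[0])))
# bed corners crop2 scale .25
q=lambda x,y:(185+x*.25,195+y*.25)
D=ray(c,[q(127,380),q(382,288)],.014);print("bed near corners",D)
F=ray(c,[q(24,122),q(282,24),q(300,58),q(40,152)],.054);print("fence top",F)
for a,b in((D[0],D[1]),(F[0],F[1]),(F[3],F[2])):
    d=b-a;print(np.linalg.norm(d),np.degrees(np.arctan2(d[1],d[0]))+90)
E
```

```text
base [[ 0.61656868 -0.16652295  0.01      ]
 [ 0.65379362 -0.25684259  0.01      ]
 [ 0.51744753 -0.20937787  0.01      ]] 0.09768998493660368 0.10798864396317712
22.398843781400075 23.38118832114511 ctr [ 0.58562057 -0.23311023  0.01      ]
cover hsv [ 23  44 158] [ 34  34 190] [109  10 200] brown [ 15 124 113]
((241.04214477539062, 248.6825408935547), (27.13304901123047, 43.697696685791016), 77.00537872314453)
[[0.58175177 0.27387593 0.04      ]
 [0.60447612 0.16782917 0.04      ]
 [0.53830168 0.15311541 0.04      ]
 [0.51573121 0.25869182 0.04      ]] [0.5600652  0.21337808 0.04      ]
0.1084541829510596 -77.90521719667493
0.06779049615809553 -167.46431458008792
0.10796205539443876 102.06722938076472
0.06774415648944201 12.952250527917025
bed near corners [[0.45952577 0.27825012 0.014     ]
 [0.51453022 0.1178352  0.014     ]]
fence top [[0.61826831 0.33500952 0.054     ]
 [0.67659764 0.17523795 0.054     ]
 [0.65512359 0.164217   0.054     ]
 [0.59944704 0.3250233  0.054     ]]
0.16958312450245897 18.92625834683726
0.1700860547653895 20.056104438073376
0.1701720962563322 19.097575782987406
```

Stand centre is about (0.586,-0.233) with yaw 23°, and the tool's x axis is already at 23°. Handle is at about (0.556,-0.246). The fence yaw is about 19.5°, the cover yaw about 12.5°, and the cover's middle about (0.560,0.213). Moving above the handle.

>>> {"name": "arm_command", "arguments": {
  "plan": [
    [0.066,-0.045,-0.004,0,0,0,-1],
    [0.066,-0.045,-0.004,0,0,0,-1],
    [0.066,-0.045,-0.004,0,0,0,-1],
    [0.066,-0.045,-0.004,0,0,0,-1],
    [0.066,-0.045,-0.004,0,0,0,-1],
    [0.066,-0.045,-0.004,0,0,0,-1],
    [0.066,-0.045,-0.004,0,0,0,-1],
    [0.066,-0.045,-0.004,0,0,0,-1]
  ]
}}

```text
t: 0.82
position: [0.4537, -0.3971, 0.2422]
orientation: [0.982, 0.191, -0.004, -0.001]
force: [1.5, 0.2, -0.3]
grip_width: 0.0852
```

>>> {"name": "arm_command", "arguments": {
  "plan": [
    [0.06,-0.041,0,0,0,0,-1],
    [0.06,-0.041,0,0,0,0,-1],
    [0.06,-0.041,0,0,0,0,-1],
    [0.06,-0.041,0,0,0,0,-1],
    [0.06,-0.041,0,0,0,0,-1],
    [0,0,0,0,0,0,-1]
  ]
}}

```text
t: 1.32
position: [0.5628, -0.2278, 0.2416]
orientation: [0.981, 0.196, -0.002, -0.002]
force: [0.3, 1.0, 0.7]
grip_width: 0.0851
```

```bash
python3 - <<'E'
from h import *
s=bot.sense();print(s['position'],s['orientation'])
c=bot.get_calibration("wrist");im=bot.camera("wrist");cv2.imwrite("pics/w1.png",im)
import pickle;pickle.dump((s,c),open("w1.pkl","wb"))
E
```

```text
[ 0.56275147 -0.22783175  0.24155218] [ 0.98058971  0.19604445 -0.00230582 -0.00225522]
```

View pics/w1.png

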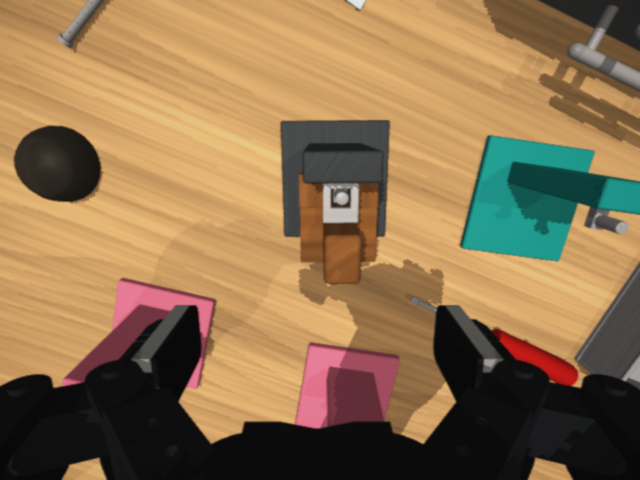

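The wrist view shows the shoe's handle top at about (342,258), the eye and pin at (341,197), and the stand upright at (342,165). Measuring the handle.

```bash
python3 - <<'E'
from h import *
import pickle;s,c=pickle.load(open("w1.pkl","rb"))
im=cv2.imread("pics/w1.png")
cv2.imwrite("pics/w1c.png",cv2.resize(im[110:300,260:420],None,fx=3.1,fy=3.1,interpolation=cv2.INTER_CUBIC))
print("tcp px",proj(c,s['position']))
P=np.array([0.5556,-0.2458,.146]);print("pred handle top",proj(c,P))
E
```

```text
tcp px [[317.33311109 309.87658449]]
pred handle top [[339.44668259 262.8797456 ]]
```

View pics/w1c.png

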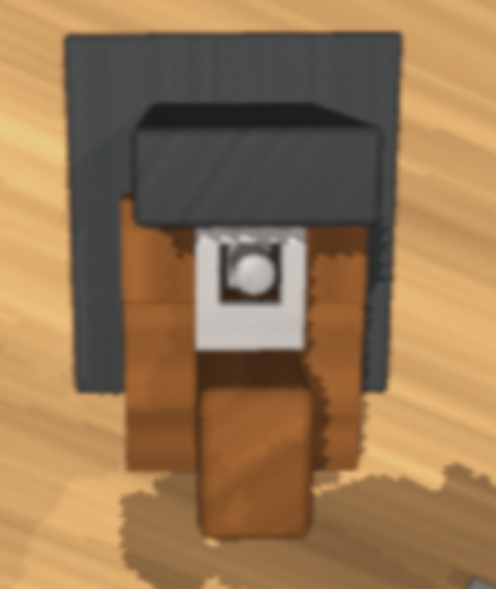

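```bash
python3 - <<'E'
from h import *
import pickle;s,c=pickle.load(open("w1.pkl","rb"))
from scipy.spatial.transform import Rotation as R
q=lambda x,y:(260+x/3.1,110+y/3.1)
H=ray(c,[q(203,386),q(310,386),q(310,536),q(199,536)],.146);print(H,H.mean(0))
for i in range(4):
    d=H[(i+1)%4]-H[i];print(np.linalg.norm(d),np.degrees(np.arctan2(d[1],d[0])))
u=ray(c,[q(135,225),q(378,225),q(134,128),q(380,128)],.138);print("upright front",u)
d=u[1]-u[0];print(np.linalg.norm(d),np.degrees(np.arctan2(d[1],d[0]))+90)
d=u[3]-u[2];print(np.linalg.norm(d),np.degrees(np.arctan2(d[1],d[0]))+90)
b=ray(c,[q(66,35),q(400,32)],.01);d=b[1]-b[0];print(np.linalg.norm(d),np.degrees(np.arctan2(d[1],d[0]))+90)
Rm=R.from_quat(s['orientation']);print(np.degrees(np.arctan2(*Rm.as_matrix()[:2,0][::-1])), Rm.as_matrix()[:,2])
t=np.r_[H.mean(0)[:2],.095]-s['position'];print("tool delta",Rm.inv().apply(t))
E
```

```text
[[ 0.56945276 -0.2302406   0.146     ]
 [ 0.57777956 -0.25017901  0.146     ]
 [ 0.54814386 -0.2635831   0.146     ]
 [ 0.53917759 -0.24214924  0.146     ]] [ 0.55863844 -0.24653799  0.146     ]
0.021607308145526857 -67.33331436881758
0.03252605999965878 -155.66298374974886
0.023233684069541096 112.70067187341326
0.032533092359473985 21.47204114185399
upright front [[ 0.59314325 -0.20549535  0.138     ]
 [ 0.61194977 -0.25060236  0.138     ]
 [ 0.61073123 -0.19815422  0.138     ]
 [ 0.629346   -0.24284362  0.138     ]]
0.048870516874990715 22.632775138354646
0.048411277619022135 22.613512154020754
0.09784504326002538 23.08777914712681
22.612161982038824 [-0.00540638  0.0035188  -0.99997919]
tool delta [-0.01045602  0.01646751  0.14650554]
```

>>> {"name": "arm_command", "arguments": {
  "plan": [
    [-0.021,0.033,0.02,0,0,0,-1],
    [0,0,0.04,0,0,0,-1],
    [0,0,0.04,0,0,0,-1]
  ]
}}

```text
t: 1.62
position: [0.5591, -0.2513, 0.1939]
orientation: [0.98, 0.197, -0.0, 0.001]
force: [0.3, 1.2, -0.4]
grip_width: 0.0853
```

```bash
cat > d.py <<'E'
import sys
from h import *
from scipy.spatial.transform import Rotation as R
def delta(p):
    s=bot.sense();Rm=R.from_quat(s['orientation'])
    print(s['position'].round(4),"yaw",np.degrees(np.arctan2(*Rm.as_matrix()[:2,0][::-1])).round(2),"z",Rm.as_matrix()[:2,2].round(4),"F",s['force'].round(2),"share",(Rm.inv().apply(np.array(p)-s['position'])/.5).round(4),"t",s['t'],s['grip_width'])
if __name__=="__main__": delta([float(a) for a in sys.argv[1:4]])
E
python3 d.py .5584 -.2465 .095
```

```text
[ 0.5591 -0.2513  0.1939] yaw 22.68 z [-0.0006 -0.0014] F [ 0.3   1.17 -0.41] share [ 0.0026 -0.0097  0.1978] t 1.6167 0.08526981539583653
```

>>> {"name": "arm_command", "arguments": {
  "plan": [
    [0.002,-0.009,0.03,0,0,0,-1],
    [0,0,0.05,0,0,0,-1],
    [0,0,0.05,0,0,0,-1],
    [0,0,0.05,0,0,0,-1],
    [0,0,0.01,0,0,0,-1]
  ]
}}

```text
t: 2.03
position: [0.5535, -0.2536, 0.0933]
orientation: [0.981, 0.193, -0.002, 0.002]
force: [-0.3, 1.1, -0.5]
grip_width: 0.0853
```

```bash
python3 d.py .5584 -.2465 .095; python3 -c "
from h import *
cv2.imwrite('pics/w2.png',bot.camera('wrist'))"
```

```text
[ 0.5535 -0.2536  0.0933] yaw 22.27 z [-0.0035 -0.004 ] F [-0.28  1.05 -0.49] share [ 0.0144 -0.0094 -0.0035] t 2.0333 0.08530671137803207
```

View pics/w2.png

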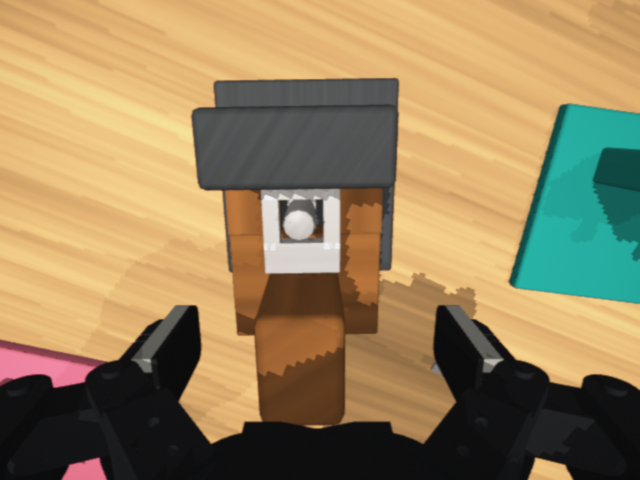

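The handle (centre column 301) sits about 5 mm to the left of the jaw middle (318), which agrees with the numbers. Correcting, then closing.

>>> {"name": "arm_command", "arguments": {
  "plan": [
    [0.014,-0.009,-0.003,0,0,0,-1],
    [0,0,0,0,0,0,-1]
  ]
}}

```text
t: 2.25
position: [0.5583, -0.2481, 0.0963]
orientation: [0.981, 0.192, -0.002, 0.002]
force: [0.6, 0.3, 0.6]
grip_width: 0.0853
```

```bash
python3 d.py .5584 -.2465 .095
```

```text
[ 0.5583 -0.2481  0.0963] yaw 22.11 z [-0.0042 -0.0044] F [0.61 0.31 0.63] share [ 0.0014 -0.0029  0.0026] t 2.25 0.0853391689228335
```

>>> {"name": "arm_command", "arguments": {
  "plan": [
    [0.001,-0.003,0.002,0,0,-0.012,-1],
    [0,0,0,0,0,0,1],
    [0,0,0,0,0,0,1],
    [0,0,0,0,0,0,1],
    [0,0,0,0,0,0,1],
    [0,0,0,0,0,0,1],
    [0,0,0,0,0,0,1],
    [0,0,0,0,0,0,1]
  ]
}}

```text
t: 2.92
position: [0.561, -0.2469, 0.1014]
orientation: [0.98, 0.197, 0.001, 0.004]
force: [-0.2, -0.0, -2.3]
grip_width: 0.0232
```

```bash
python3 d.py .5584 -.2465 .095
```

```text
[ 0.561  -0.2469  0.1014] yaw 22.76 z [ 0.0038 -0.0072] F [-0.2  -0.02 -2.34] share [-0.0045 -0.0027  0.0127] t 2.9167 0.023172997391516934
```

Gripped at 23 mm. Lifting straight up.

>>> {"name": "arm_command", "arguments": {
  "plan": [
    [0,0,-0.02,0,0,0,1],
    [0,0,-0.03,0,0,0,1],
    [0,0,-0.04,0,0,0,1],
    [0,0,-0.05,0,0,0,1],
    [0,0,-0.05,0,0,0,1],
    [0,0,0,0,0,0,1],
    [0,0,0,0,0,0,1],
    [0,0,0,0,0,0,1]
  ]
}}

```text
t: 3.58
position: [0.5595, -0.2458, 0.2016]
orientation: [0.98, 0.197, -0.0, 0.003]
force: [0.8, -0.4, -1.5]
grip_width: 0.023
```

```bash
python3 d.py .5584 -.2465 .175; python3 -c "
from h import *
cv2.imwrite('pics/w3.png',bot.camera('wrist'));cv2.imwrite('pics/s3.png',bot.camera('side'))"
```

```text
[ 0.5595 -0.2458  0.2016] yaw 22.76 z [ 0.0006 -0.006 ] F [ 0.84 -0.37 -1.54] share [-0.0024  0.0001  0.0533] t 3.5833 0.022978146104133918
```

View pics/w3.png

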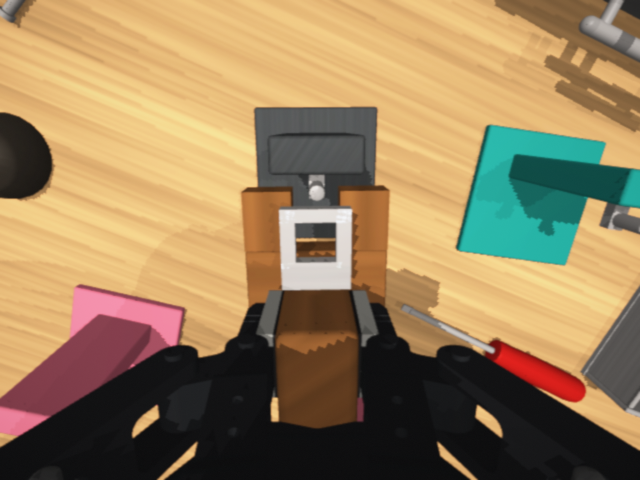

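View pics/s3.png

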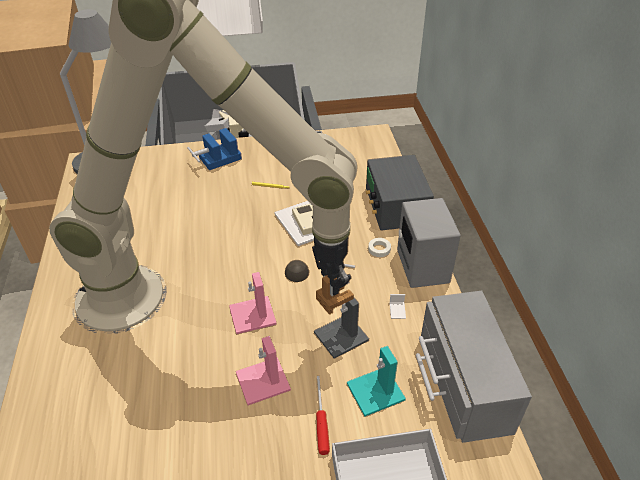

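The wrist view shows the shoe held and clear: eye at (316,250), pin free at (316,190), nose corners (242,189) and (389,187). I estimate how it sits in the grip with solvePnP on those corners.

```bash
python3 - <<'E'
from h import *
im=cv2.imread("pics/w3.png")
cv2.imwrite("pics/w3c.png",cv2.resize(im[175:335,230:400],None,fx=3.6,fy=3.6,interpolation=cv2.INTER_CUBIC))
E
```

```text
(no output)
```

View pics/w3c.png

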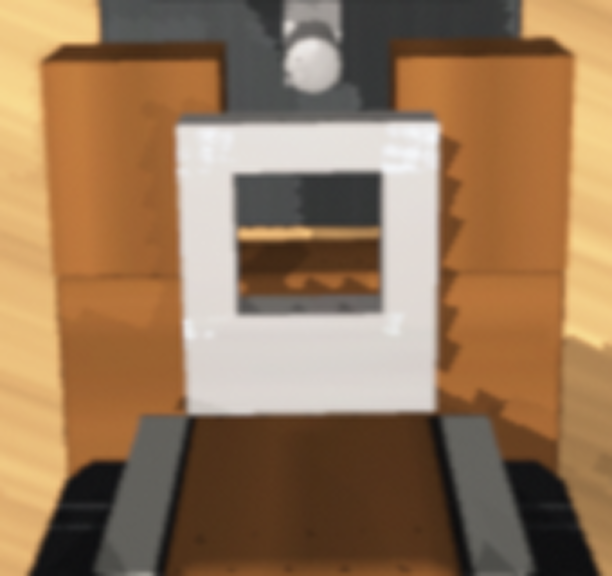

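```bash
python3 - <<'E'
from h import *
from scipy.spatial.transform import Rotation as R
s=bot.sense();c=bot.get_calibration("wrist")
O=np.array([[33,12,46],[33,-12,46],[5,12,46],[5,-12,46],[29,7,46],[29,-7,46],[15,7,46],[15,-7,46],[35,30,16],[35,-30,16],[35,10,16],[35,-10,16]],float)/1000
I=np.array([[176,122],[440,122],[187,412],[435,412],[235,174],[382,174],[239,313],[382,313],[42,60],[572,54],[222,57],[394,54]],float)/3.6+[230,175]
K=np.array([[c['fx'],0,c['cx']],[0,c['fy'],c['cy']],[0,0,1]])
ok,rv,tv=cv2.solvePnP(O,I,K,None)
p,_=cv2.projectPoints(O,rv,tv,K,None);print(np.abs(p[:,0]-I).max())
T=np.eye(4);T[:3,:3]=cv2.Rodrigues(rv)[0];T[:3,3]=tv[:,0]
W=c['cam_to_world']@T;print("shoe origin",W[:3,3],"xaxis",W[:3,0],"z",W[:3,2],"yaw",np.degrees(np.arctan2(W[1,0],W[0,0])))
Tt=np.eye(4);Tt[:3,:3]=R.from_quat(s['orientation']).as_matrix();Tt[:3,3]=s['position']
TS=np.linalg.inv(Tt)@W;print("shoe in tool",TS.round(4))
print("roll y pitch deg",np.degrees(np.arcsin(W[2,0])),np.degrees(np.arcsin(W[2,1])))
np.save("TS.npy",TS);print(s['position'])
E
```

```text
1.799971927764176
shoe origin [ 0.56805624 -0.24137193  0.16927412] xaxis [ 0.91902386  0.3941874  -0.00338294] z [0.00285812 0.00191848 0.99999408] yaw 23.215444803119517
shoe in tool [[ 1.00e+00 -7.80e-03  3.00e-04  1.01e-02]
 [-7.80e-03 -1.00e+00  3.80e-03 -5.00e-04]
 [ 3.00e-04 -3.80e-03 -1.00e+00  3.13e-02]
 [ 0.00e+00  0.00e+00  0.00e+00  1.00e+00]]
roll y pitch deg -0.1938285460693338 -0.03646863325581715
[ 0.55899046 -0.24559595  0.20061749]
```

>>> {"name": "arm_command", "arguments": {
  "plan": [
    [0.017,-0.0765,-0.014,0,0,0.01,1],
    [0.017,-0.0765,-0.014,0,0,0.01,1],
    [0.017,-0.0765,-0.014,0,0,0.01,1],
    [0.017,-0.0765,-0.014,0,0,0.01,1],
    [0.017,-0.0765,-0.014,0,0,0.01,1],
    [0.017,-0.0765,-0.014,0,0,0.01,1],
    [0.017,-0.0765,-0.014,0,0,0.01,1],
    [0.017,-0.0765,-0.014,0,0,0.01,1]
  ]
}}

```text
t: 4.35
position: [0.5076, 0.0649, 0.2461]
orientation: [0.988, 0.156, -0.01, 0.004]
force: [1.4, 0.3, -2.4]
grip_width: 0.0236
```

```bash
python3 d.py .48 .185 .26
```

```text
[0.5076 0.0649 0.2461] yaw 17.93 z [-0.0181 -0.0101] F [ 1.42  0.32 -2.42] share [ 0.0208 -0.2454 -0.0293] t 4.35 0.02357201125652429
```

>>> {"name": "arm_command", "arguments": {
  "plan": [
    [0.005,-0.063,-0.007,0,0,-0.008,1],
    [0.005,-0.063,-0.007,0,0,-0.008,1],
    [0.005,-0.063,-0.007,0,0,-0.008,1],
    [0.005,-0.05,-0.007,0,0,-0.008,1],
    [0,0,0,0,0,0,1],
    [0,0,0,0,0,0,1]
  ]
}}

```text
t: 4.85
position: [0.4729, 0.1975, 0.2559]
orientation: [0.984, 0.176, -0.014, 0.003]
force: [0.3, -1.3, -3.2]
grip_width: 0.0236
```

```bash
python3 d.py .48 .185 .26; python3 -c "
from h import *
import pickle
pickle.dump((bot.sense(),bot.get_calibration('wrist')),open('w4.pkl','wb'))
cv2.imwrite('pics/w4.png',bot.camera('wrist'))"
```

```text
[0.4729 0.1975 0.2559] yaw 20.25 z [-0.0257 -0.0098] F [ 0.26 -1.27 -3.17] share [ 0.0044  0.0283 -0.0084] t 4.85 0.023566704846170027
```

View pics/w4.png

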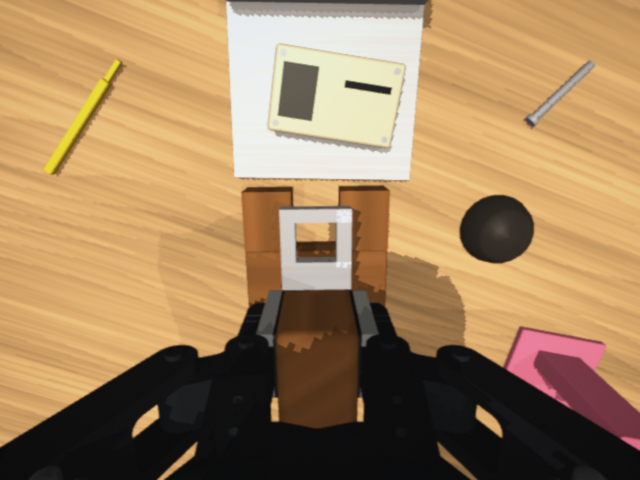

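The wrist view shows the bed's near edge at (235,178)-(410,180), the fence foot near row 5, and the cover corners at about (279,44), (405,66), (390,148) and (269,131).

```bash
python3 - <<'E'
from h import *
import pickle
s,c=pickle.load(open('w4.pkl','rb'));im=cv2.imread("pics/w4.png")
hsv=cv2.cvtColor(im,cv2.COLOR_BGR2HSV)
print(hsv[120,330],hsv[150,300],hsv[142,380])
m=((hsv[...,0]>20)&(hsv[...,0]<40)&(hsv[...,1]>30)&(hsv[...,2]>205)).astype('u1')*255
M=np.zeros_like(m);M[30:160,250:412]=m[30:160,250:412]
cn=max(cv2.findContours(M,0,2)[0],key=cv2.contourArea);h=cv2.convexHull(cn)
W=ray(c,h[:,0],.04);r=cv2.minAreaRect((W[:,:2]*1000).astype(np.float32));print("cover",r)
w=((hsv[...,1]<30)&(hsv[...,2]>190)).astype('u1')*255
w[185:]=0;w[:,:200]=0;w[:,440:]=0
b=cv2.Canny(w,50,100)
# near edge & sides by fitting
ys,xs=np.nonzero(w)
bot_=[(x,ys[xs==x].max()) for x in range(250,400,5)]
le=[(xs[ys==y].min(),y) for y in range(20,170,5)];ri=[(xs[ys==y].max(),y) for y in range(20,170,5)]
for n,p in(("near",bot_),("left",le),("right",ri)):
    q=ray(c,np.array(p),.014)[:,:2].astype(np.float32)
    vx,vy,x,y=cv2.fitLine(q,cv2.DIST_HUBER,0,.01,.01)[:,0];print(n,np.degrees(np.arctan2(vy,vx)),x,y)
cv2.imwrite("pics/w4m.png",np.hstack([M,w])[:250])
v=im.copy();cv2.polylines(v,[proj(c,np.c_[cv2.boxPoints(r)/1000,[.04]*4]).astype(int)],True,(0,0,255),1)
cv2.imwrite("pics/w4c.png",cv2.resize(v[0:200,200:440],None,fx=3,fy=3))
E
```

```text
[ 29  43 238] [ 35   6 240] [ 27  48 237]
cover ((562.6879272460938, 214.05059814453125), (68.24517059326172, 109.32977294921875), 11.775954246520996)
near -70.643524 0.48741996 0.20873363
left 19.581293 0.5202785 0.29862747
right 19.246702 0.5860773 0.14374447
```

View pics/w4c.png

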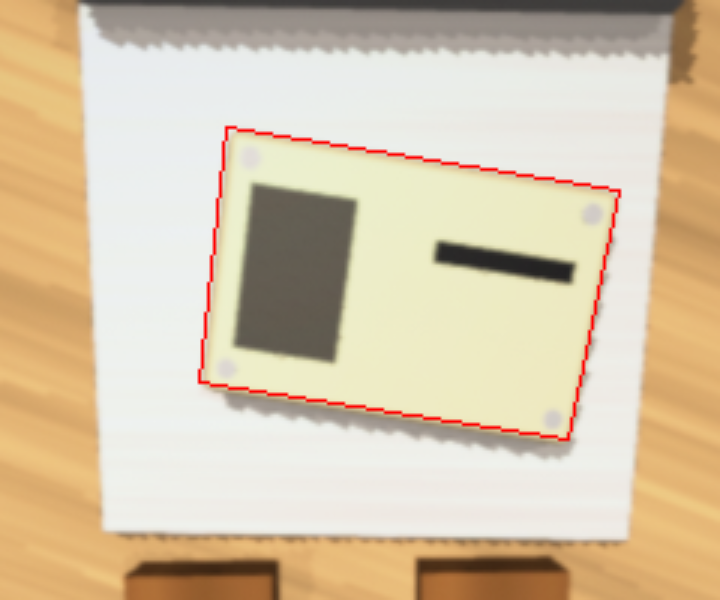

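Cover middle is at (0.563,0.214) with yaw 11.8°. The fence yaw is 19.4°, and the cover sits about 42 mm off the fence and 10 mm to the right of its middle. I add orientation to the helper and go behind and above the cover.

```bash
cat > g.py <<'E'
import sys
from h import *
from scipy.spatial.transform import Rotation as R
# args xf yf z yaw (fence-aligned coordinates of the TCP)
xf,yf,z,yaw=[float(a) for a in sys.argv[1:5]]
a=np.radians(19.4);A=np.array([[np.cos(a),-np.sin(a)],[np.sin(a),np.cos(a)]])
s=bot.sense();Rm=R.from_quat(s['orientation'])
Rd=R.from_euler('z',yaw,degrees=True)*R.from_euler('x',180,degrees=True)
print("xf,yf,z",(A.T@s['position'][:2]).round(4),s['position'][2].round(4),"yaw",np.degrees(np.arctan2(*Rm.as_matrix()[:2,0][::-1])).round(2),"tilt",Rm.as_matrix()[:2,2].round(4),"t",round(s['t'],2),"w",s['grip_width'].round(4))
print("F fence axes",(A.T@s['force'][:2]).round(2),s['force'][2].round(2))
p=np.r_[A@[xf,yf],z]
print("shift",(Rm.inv().apply(p-s['position'])/.5).round(4),"turn",((Rm.inv()*Rd).as_rotvec()/(np.pi/4)).round(4))
E
python3 g.py .564 .0151 .12 19
```

```text
Traceback (most recent call last):
  File "g.py", line 9, in <module>
    print("xf,yf,z",(A.T@s['position'][:2]).round(4),s['position'][2].round(4),"yaw",np.degrees(np.arctan2(*Rm.as_matrix()[:2,0][::-1])).round(2),"tilt",Rm.as_matrix()[:2,2].round(4),"t",round(s['t'],2),"w",s['grip_width'].round(4))
                                                                                                                                                                                                               ^^^^^^^^^^^^^^^^^^^^^
AttributeError: 'float' object has no attribute 'round'
```

```bash
sed -i "s/s\['grip_width'\].round(4)/round(s['grip_width'],4)/" g.py; python3 g.py .564 .0151 .12 19
```

```text
xf,yf,z [0.5117 0.0293] 0.2558 yaw 20.24 tilt [-0.0259 -0.0092] t 4.9 w 0.0236
F fence axes [0.35 1.92] -3.16
shift [0.1116 0.0301 0.2687] turn [0.     0.035  0.0275]
```

>>> {"name": "arm_command", "arguments": {
  "plan": [
    [0.024,0.008,0.055,0,0.009,0.007,1],
    [0.024,0.008,0.055,0,0.009,0.007,1],
    [0.024,0.007,0.055,0,0.009,0.007,1],
    [0.024,0.007,0.055,0,0.009,0.007,1],
    [0,0,0.02,0,0,0,1],
    [0,0,0,0,0,0,1]
  ]
}}

```text
t: 5.4
position: [0.5257, 0.1914, 0.1287]
orientation: [0.987, 0.16, 0.001, 0.001]
force: [-0.2, 0.2, -2.2]
grip_width: 0.0232
```

```bash
python3 g.py .564 .0151 .09 19
```

```text
xf,yf,z [0.5594 0.0059] 0.1287 yaw 18.43 tilt [ 0.0027 -0.0022] t 5.4 w 0.0232
F fence axes [-0.1   0.24] -2.18
shift [ 0.0087 -0.0187  0.0775] turn [ 0.0038 -0.0024 -0.0126]
```

>>> {"name": "arm_command", "arguments": {
  "plan": [
    [0.004,-0.009,0.03,0.002,-0.001,-0.006,1],
    [0.004,-0.009,0.03,0.002,-0.001,-0.006,1],
    [0,0,0.01,0,0,0,1],
    [0,0,0,0,0,0,1],
    [0,0,0,0,0,0,1]
  ]
}}

```text
t: 5.82
position: [0.5278, 0.1947, 0.0926]
orientation: [0.987, 0.161, -0.001, 0.002]
force: [0.6, -0.6, -2.3]
grip_width: 0.0234
```

```bash
python3 g.py .564 .0151 .074 19;python3 -c "
from h import *
import pickle
pickle.dump((bot.sense(),bot.get_calibration('wrist')),open('w5.pkl','wb'))
cv2.imwrite('pics/w5.png',bot.camera('wrist'));cv2.imwrite('pics/s5.png',cv2.resize(bot.camera('side')[160:290,250:400],None,fx=4,fy=4))"
```

```text
xf,yf,z [0.5625 0.0084] 0.0926 yaw 18.51 tilt [-0.0023 -0.0037] t 5.82 w 0.0234
F fence axes [ 0.38 -0.78] -2.32
shift [ 0.0028 -0.0136  0.0372] turn [ 0.0035  0.0043 -0.0109]
```

View pics/w5.png

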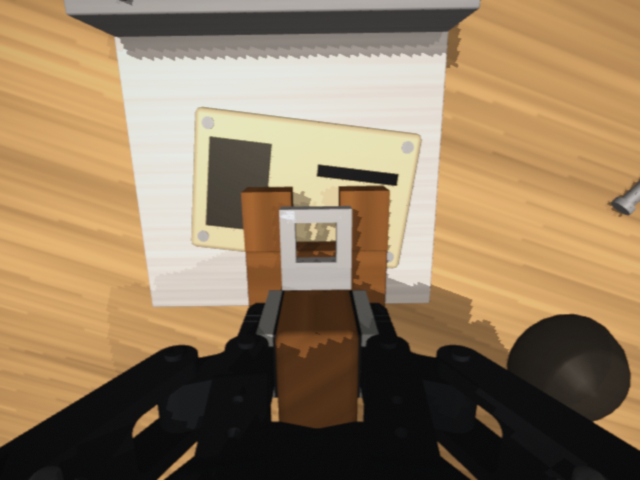

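View pics/s5.png

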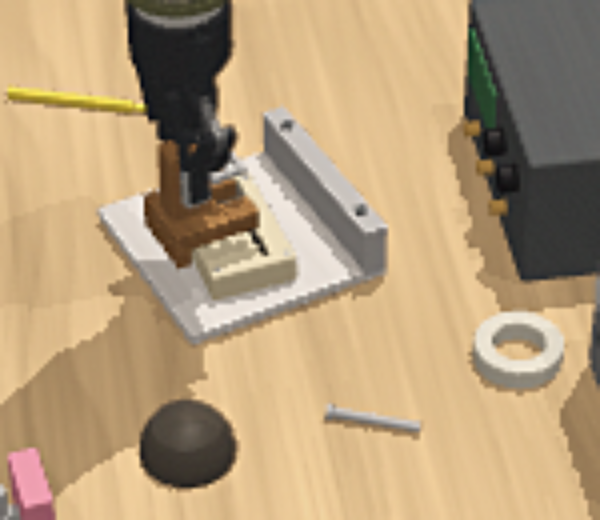

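The wrist and side views show the shoe over the cover's rear half with the lip behind it. Fixing the sideways offset and lowering to about 2–3 mm above the cover.

>>> {"name": "arm_command", "arguments": {
  "plan": [
    [-0.003,-0.013,0.01,0.003,0.004,-0.011,1],
    [0,-0.003,0.015,0,0,0,1],
    [0,0,0.006,0,0,0,1],
    [0,0,0,0,0,0,1]
  ]
}}

```text
t: 6.25
position: [0.5248, 0.203, 0.0789]
orientation: [0.986, 0.165, 0.003, -0.001]
force: [0.4, 0.2, -2.2]
grip_width: 0.023
```

```bash
python3 g.py .61 .0151 .075 19
```

```text
xf,yf,z [0.5624 0.0172] 0.0789 yaw 19.04 tilt [0.0053 0.0023] t 6.25 w 0.023
F fence axes [0.46 0.1 ] -2.2
shift [0.0952 0.0036 0.0084] turn [-0.0006 -0.0073  0.0009]
```

>>> {"name": "arm_command", "arguments": {
  "plan": [
    [0.012,0,0.004,0,-0.005,0,1],
    [0.012,0,0.002,0,0,0,1],
    [0.012,0,0,0,0,0,1],
    [0.01,0,0,0,0,0,1],
    [0.01,0,0,0,0,0,1],
    [0,0,0,0,0,0,1]
  ]
}}

```text
t: 6.75
position: [0.5538, 0.2128, 0.0753]
orientation: [0.986, 0.165, -0.0, 0.0]
force: [0.1, 0.7, -1.5]
grip_width: 0.0232
```

```bash
python3 g.py .61 .0151 .075 19
```

```text
xf,yf,z [0.593  0.0167] 0.0753 yaw 19.04 tilt [-0.0004 -0.0004] t 6.75 w 0.0232
F fence axes [0.38 0.65] -1.51
shift [0.0339 0.003  0.0006] turn [0.0003 0.0006 0.0008]
```

>>> {"name": "arm_command", "arguments": {
  "plan": [
    [0.01,0.001,0,0,0,0,1],
    [0.01,0.001,0,0,0,0,1],
    [0.01,0.001,0,0,0,0,1],
    [0,0,0,0,0,0,1]
  ]
}}

```text
t: 7.08
position: [0.5698, 0.2166, 0.0753]
orientation: [0.986, 0.165, -0.0, 0.0]
force: [0.1, 0.5, -2.2]
grip_width: 0.0236
```

```bash
python3 g.py .622 .0151 .075 19;python3 -c "
from h import *
import pickle
pickle.dump((bot.sense(),bot.get_calibration('wrist')),open('w6.pkl','wb'))
cv2.imwrite('pics/w6.png',bot.camera('wrist'));cv2.imwrite('pics/s6.png',cv2.resize(bot.camera('side')[160:290,250:400],None,fx=4,fy=4))"
```

```text
xf,yf,z [0.6094 0.015 ] 0.0753 yaw 19.05 tilt [-0.0009 -0.0004] t 7.08 w 0.0236
F fence axes [0.22 0.46] -2.22
shift [ 0.0251 -0.0003  0.0005] turn [0.0001 0.0012 0.001 ]
```

View pics/w6.png

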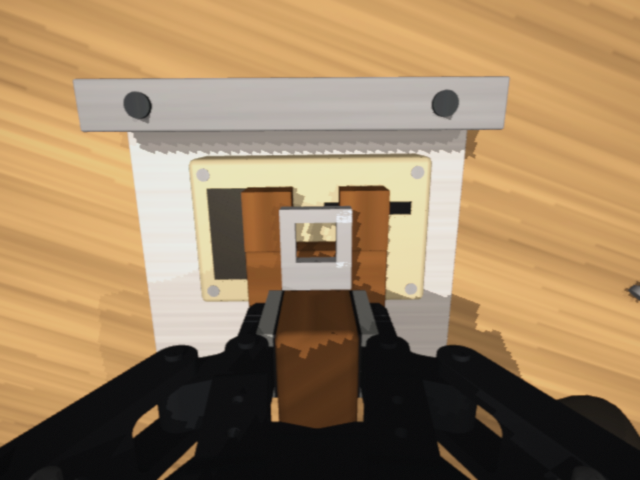

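View pics/s6.png

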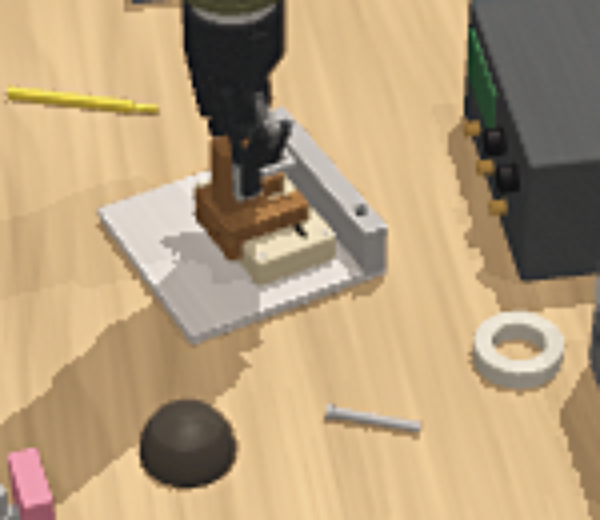

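The cover now lies parallel to the lip, with its front edge at row 157 a little short of the fence face. I continue in small steps until there is contact.

>>> {"name": "arm_command", "arguments": {
  "plan": [
    [0.008,0,0,0,0,0,1],
    [0.008,0,0,0,0,0,1],
    [0.005,0,0,0,0,0,1],
    [0.003,0,0,0,0,0,1]
  ]
}}

```text
t: 7.52
position: [0.58, 0.2202, 0.0751]
orientation: [0.986, 0.166, -0.002, 0.0]
force: [-2.0, -0.6, -0.6]
grip_width: 0.0235
```

```bash
python3 g.py .622 .0151 .075 19
```

```text
xf,yf,z [0.6202 0.015 ] 0.0751 yaw 19.06 tilt [-0.0032 -0.0015] t 7.52 w 0.0235
F fence axes [-2.11  0.15] -0.57
shift [ 0.0036 -0.0002  0.0002] turn [0.0004 0.0045 0.0014]
```

>>> {"name": "arm_command", "arguments": {
  "plan": [
    [0.002,0,0.004,0,0.003,0,1],
    [0.002,0,0.004,0,0,0,1]
  ]
}}

```text
t: 7.68
position: [0.5805, 0.2204, 0.0713]
orientation: [0.986, 0.166, -0.002, 0.001]
force: [-15.8, -5.8, 38.1]
grip_width: 0.0231
```

```bash
python3 g.py .622 .0151 .071 19
```

```text
xf,yf,z [0.6207 0.0151] 0.0713 yaw 19.06 tilt [-0.004 -0.002] t 7.68 w 0.0231
F fence axes [-16.86  -0.25] 38.09
shift [ 0.0026 -0.0001  0.0006] turn [0.0007 0.0057 0.0012]
```

Contact is now on both faces, but 38 N down is too firm, so I ease off.

>>> {"name": "arm_command", "arguments": {
  "plan": [
    [0.001,0,-0.001,0,0,0,1]
  ]
}}

```text
t: 7.77
position: [0.5807, 0.2204, 0.0719]
orientation: [0.986, 0.166, -0.002, 0.001]
force: [-1.2, 0.0, -2.4]
grip_width: 0.0234
```

```bash
python3 g.py .622 .0151 .071 19
```

```text
xf,yf,z [0.6209 0.015 ] 0.0719 yaw 19.06 tilt [-0.0044 -0.0022] t 7.77 w 0.0234
F fence axes [-1.08  0.41] -2.41
shift [ 0.0021 -0.0002  0.0018] turn [0.0009 0.0062 0.0013]
```

>>> {"name": "arm_command", "arguments": {
  "plan": [
    [0.002,0,0.0015,0,0,0,1]
  ]
}}

```text
t: 7.85
position: [0.5806, 0.2205, 0.0715]
orientation: [0.986, 0.166, -0.003, 0.001]
force: [-9.4, -3.3, 21.8]
grip_width: 0.023
```

```bash
python3 g.py .622 .0151 .071 19
```

```text
xf,yf,z [0.6209 0.0151] 0.0715 yaw 19.06 tilt [-0.006  -0.0029] t 7.85 w 0.023
F fence axes [-9.99  0.07] 21.83
shift [0.0022 0.0001 0.001 ] turn [0.001  0.0085 0.0013]
```

10 N into the fence and about 22 N down. I check whether it holds steady while the target is kept (camera time), and look.

```bash
python3 - <<'E'
from h import *
import pickle
pickle.dump((bot.sense(),bot.get_calibration('wrist')),open('w7.pkl','wb'))
for i in range(6):
    im=bot.camera('wrist' if i%2==0 else 'top')
    if i==0: cv2.imwrite('pics/w7.png',im)
    if i==1: cv2.imwrite('pics/t7.png',im)
    print(bot.sense()['force'].round(1),bot.sense()['position'].round(5))
E
python3 g.py .622 .0151 .071 19
```

```text
[-7.4 -2.3  9. ] [0.58073 0.22051 0.07163]
[-7.5 -1.5 10.3] [0.58067 0.22053 0.07158]
[-5.5 -1.8  9.4] [0.58068 0.22052 0.07161]
[-6.1 -1.7  9.2] [0.5807  0.22055 0.07161]
[-7.2 -2.7 10. ] [0.58068 0.22056 0.0716 ]
[-6.9 -2.2  9.2] [0.58068 0.22054 0.07159]
xf,yf,z [0.621  0.0151] 0.0716 yaw 19.06 tilt [-0.0057 -0.0028] t 8.15 w 0.0233
F fence axes [-7.27  0.26] 9.2
shift [0.0021 0.0001 0.0012] turn [0.001  0.008  0.0013]
```

View pics/w7.png

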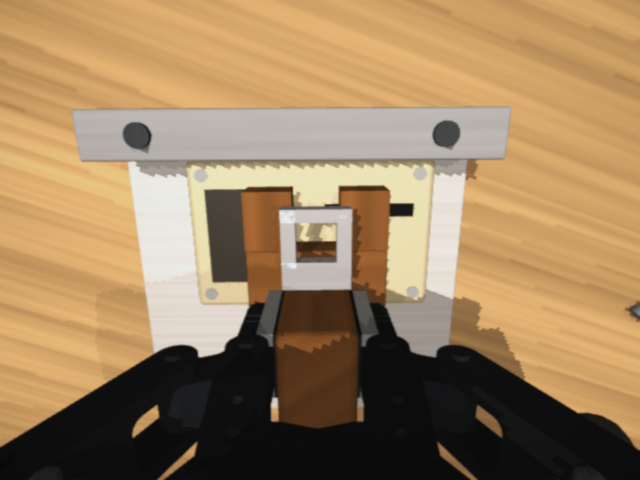

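The force settles at a steady 7 N in and about 9–11 N down, and the picture shows the cover's long edge along the fence. I raise the push into the fence somewhat to allow for bed friction.

>>> {"name": "arm_command", "arguments": {
  "plan": [
    [0.0035,0,0.001,0,0,0,1]
  ]
}}

```text
t: 8.23
position: [0.5807, 0.2206, 0.0717]
orientation: [0.986, 0.166, -0.004, 0.001]
force: [-11.1, -3.9, 15.9]
grip_width: 0.0236
```

```bash
python3 - <<'E'
from h import *
for i in range(12):
    im=bot.camera(('wrist','top','side')[i%3])
    if i==9: cv2.imwrite('pics/w8.png',im)
    if i==10: cv2.imwrite('pics/t8.png',im)
    if i==11: cv2.imwrite('pics/s8.png',im)
    print(bot.sense()['force'].round(1),bot.sense()['position'].round(5))
E
python3 g.py .622 .0151 .071 19
```

```text
[-9.6 -2.5 13.1] [0.58077 0.2206  0.07168]
[-9.3 -2.9 13.1] [0.58075 0.22061 0.07166]
[-10.1  -2.5  12. ] [0.58074 0.22063 0.07166]
[-10.4  -3.1  12.7] [0.58073 0.22062 0.07165]
[-8.6 -3.  12.3] [0.58075 0.22061 0.07166]
[-9.4 -2.7 12.1] [0.58077 0.22061 0.07167]
[-8.9 -2.1 11.8] [0.58076 0.22061 0.07167]
[-9.2 -1.4 12.7] [0.58076 0.2206  0.07165]
[-10.7  -3.3  12.2] [0.58075 0.22061 0.07165]
[-9.4 -2.6 13.1] [0.58075 0.22062 0.07167]
[-9.5 -2.2 13.2] [0.58073 0.22064 0.07166]
[-8.9 -3.  13.1] [0.58073 0.2206  0.07166]
xf,yf,z [0.621  0.0152] 0.0717 yaw 19.05 tilt [-0.0081 -0.0038] t 8.83 w 0.0235
F fence axes [-9.39  0.13] 13.13
shift [0.0019 0.0002 0.0013] turn [0.0012 0.0114 0.0012]
```

Steady at 10 N in and 13–14 N down. One more slight increase into the fence for margin against bed friction.

>>> {"name": "arm_command", "arguments": {
  "plan": [
    [0.005,0,0.001,0,0,0,1]
  ]
}}

```text
t: 8.92
position: [0.5809, 0.2206, 0.0718]
orientation: [0.986, 0.165, -0.006, 0.002]
force: [-14.2, -4.5, 18.7]
grip_width: 0.0234
```

```bash
python3 - <<'E'
from h import *
for i in range(12):
    im=bot.camera(('wrist','top','side')[i%3])
    if i==9: cv2.imwrite('pics/w9.png',im)
    if i==10: cv2.imwrite('pics/t9.png',im)
    if i==11: cv2.imwrite('pics/s9.png',im)
    if i%3==2:print(bot.sense()['force'].round(1),bot.sense()['position'].round(5))
im=cv2.imread('pics/w9.png');c=bot.get_calibration('wrist')
t=cv2.imread('pics/t9.png');s=cv2.imread('pics/s9.png')
cv2.imwrite('pics/f9.png',np.hstack([cv2.resize(im[100:320,120:480],(400,244)).copy(),cv2.resize(s[170:270,250:400],(366,244))]))
# cover front edge versus fence edge directions at the corners
P=ray(c,[(190,163),(433,162)],.04);d=P[1]-P[0];print("cover front edge yaw (rough)",np.degrees(np.arctan2(d[1],d[0]))+90)
E
python3 g.py .622 .0151 .071 19
```

```text
[-10.9  -3.   15.6] [0.58093 0.22067 0.07183]
[-11.6  -3.4  15.2] [0.58093 0.22065 0.07184]
[-11.2  -3.6  15.5] [0.58089 0.22064 0.07179]
[-11.   -3.1  15.8] [0.58093 0.22063 0.07183]
cover front edge yaw (rough) 19.254884081596032
xf,yf,z [0.6212 0.0151] 0.0718 yaw 19.04 tilt [-0.0116 -0.0054] t 9.52 w 0.0233
F fence axes [-11.39   0.72] 15.85
shift [0.0016 0.0001 0.0016] turn [0.0017 0.0162 0.0009]
```

View pics/f9.png

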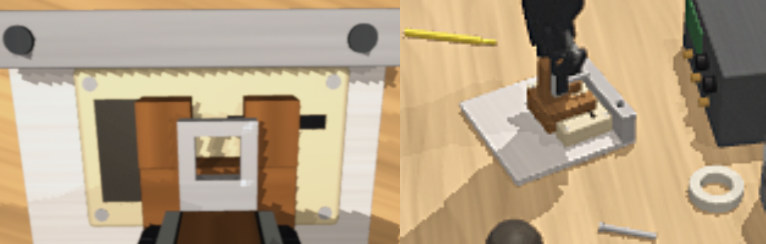

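View pics/t9.png

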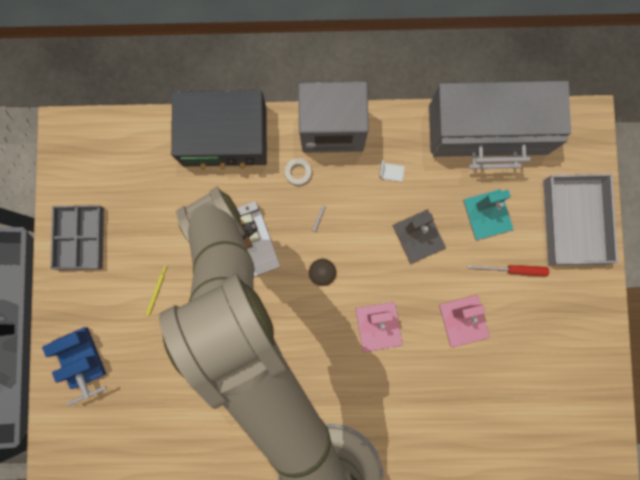

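```bash
python3 - <<'E'
from h import *
im=cv2.imread('pics/w9.png');c=bot.get_calibration('wrist')
cv2.imwrite('pics/w9c.png',cv2.resize(im[140:190,170:450],None,fx=2.8,fy=8,interpolation=cv2.INTER_CUBIC))
E
```

```text
(no output)
```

View pics/w9c.png

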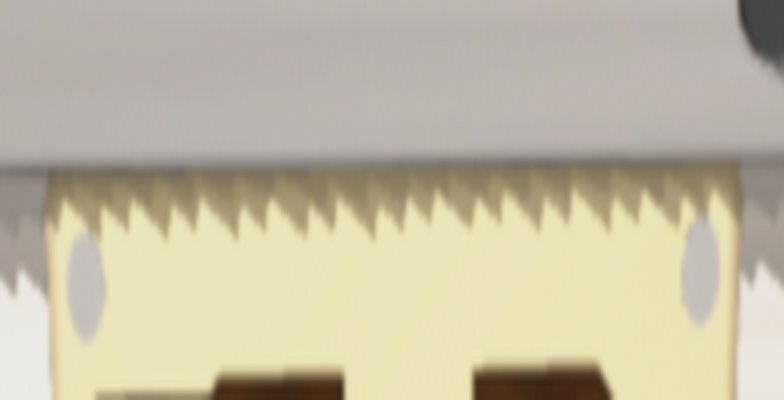

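The crop shows the cover's front edge meeting the fence along its full length, with no bed showing between. I trim the push once more, less down and more in, then hand in.

>>> {"name": "arm_command", "arguments": {
  "plan": [
    [0.007,0,0.0005,0,0,0,1]
  ]
}}

```text
t: 9.6
position: [0.5812, 0.2208, 0.0721]
orientation: [0.986, 0.165, -0.009, 0.002]
force: [-15.5, -4.2, 17.2]
grip_width: 0.023
```

```bash
python3 - <<'E'
from h import *
for i in range(12):
    im=bot.camera(('wrist','top','side')[i%3])
    if i==9: cv2.imwrite('pics/w10.png',im)
    if i%3==2:print(bot.sense()['force'].round(1),bot.sense()['position'].round(5))
E
python3 g.py .622 .0151 .071 19
```

```text
[-13.1  -4.5  16.9] [0.58119 0.22084 0.07211]
[-14.   -3.1  16.2] [0.58119 0.2208  0.0721 ]
[-13.2  -4.   17.2] [0.58123 0.2208  0.07211]
[-13.9  -3.8  16.8] [0.58121 0.22078 0.07208]
xf,yf,z [0.6215 0.0152] 0.0721 yaw 19.03 tilt [-0.0166 -0.0075] t 10.2 w 0.0236
F fence axes [-14.33   1.03] 16.84
shift [0.001  0.0002 0.0022] turn [0.0022 0.0231 0.0007]
```

View pics/w10.png

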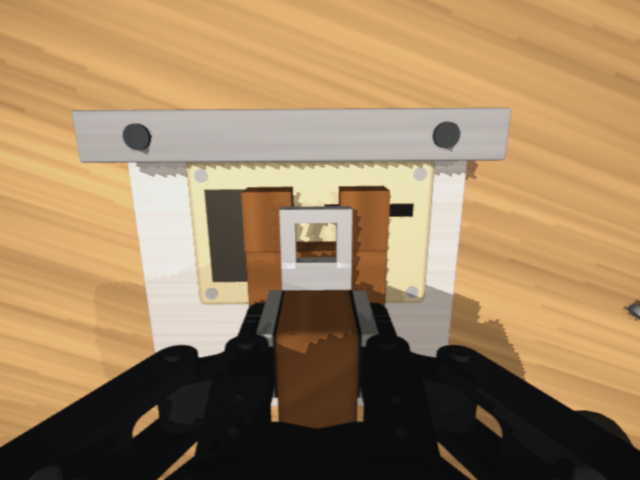

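```bash
python3 - <<'E'
from h import *
print(bot.job_done()); s=bot.sense();print(s['t'],s['force'],s['position'],s['grip_width'])
E
```

```text
the job is handed in; nothing more can be done
None
the job is handed in; nothing more can be done
```

I lifted the shoe off the dark stand's hook by its handle and pushed the cover about 42 mm to the fence with the shoe's lip. I then held a diagonal push and handed the job in at about 10.2 s; no verdict is reported.

**Last checks before hand-in:**
- **Grip:** the shoe was still held, with the jaws at 23.6 mm.
- **Push:** it was steady at about 14 N into the fence and 17 N down over 0.6 s. That is somewhat above the 10 N you named for each. The highest reading on the way was about 42 N, against the 60 N limit.
- **Cover:** the wrist picture shows its long edge along the fence with no gap, and roughly 0.1–0.2° from parallel. Its middle is about 10 mm from the fence's middle.
- **Bystanders:** in the last top view (taken about 1 s before hand-in) the ones in sight had not moved.

**Not ideal:**
- The tool tilted about 1° nose-down under the push. The cover still looked flat.
- I could not measure the contact forces on the fence and bed separately. I infer them from the wrist force.

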